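# Gauge the depth of a vial oven's well and mark it on the height post

### The job

Take the depth rod out of its white stand and lower it into the round well of the black vial oven, pushing it down gently past the drag of its brass collar until its tip really stands on the well's floor, which lies at an unknown depth. Let go and leave the rod standing there with the collar resting on the well's rim, then slide the red marker down the oven's post until its top is level with the top of the rod's blue knob. Leave everything else where it is.

Things in the scene. Friction and masses are not known exactly. Their poses are not given: they have to be found in the camera images.
- stand: white stand, an 80 x 80 mm block, 35 mm tall, fixed to the table, with a 14 mm hole 25 mm deep in its top; the depth rod stands upright in it at the start. Origin at the centre of its underside
- knob_center (a point): centre of the blue round knob (24 mm across, 25 mm tall) that tops the depth rod, a steel rod 12 mm thick, 120 mm long over all, about 150 g. The point is 107.5 mm above the rod's tip and 12.5 mm below its top; z runs up the rod. The tip has a 4 mm long chamfer down to 7 mm across. The rod starts with its tip 25 mm deep in the stand
- knob_top (a point): centre of the flat top face of the rod's blue knob, 120 mm above the rod's tip; z runs up the rod
- collar_under (a point): centre of the underside of the rod's brass collar, a disc 30 mm across, 10 mm tall, gripping the rod; z runs up the rod. It starts 25 mm above the tip, can go up to 80 mm, slides only when pushed with about 6 N and stays where left: in the well it meets the rim after 25 mm and from there is pushed up the rod as the rod goes down
- oven: the vial oven: a fixed black box 240 mm (its x) by 300 mm (its y), 100 mm tall, flat-topped, with the display on its front (-x) face. Origin at the centre of its underside
- well_mouth (a point): centre of the mouth of the oven's well, in its flat top 100 mm above the table; oven's axes, z up. A vertical round hole 14 mm wide with a 2 mm chamfer, ringed in black in a 50 mm square aluminium inset. Its hard floor lies 38 to 66 mm down, new every time and not told. At the floor the resistance rises sharply above the collar's 6 N; over 35 N on the floor spoils it
- marker (a joint): how far the red marker has slid down its post, m: 0 = its top face 215 mm above the table, growing downwards, to 0.085. Starts between 0 and 0.02, always higher than the knob's top will be once the rod stands on the well's floor. Slides when pushed with about 6 N and stays where left
- marker_pad (a point): point on the flat top face of the red marker, a level bar 26 mm wide, 72 mm long, 12 mm thick on a 12 mm steel post that stands on the oven 155 mm to the oven's +y of the well and ends 222 mm above the table. The point is on the bar's free part, 40 mm from the post and 115 mm from the well; shut fingers can push it down there
- vial1: a capped 22 mm glass sample vial, 45 mm tall, standing on the oven's top behind the well; bystander. Origin at the centre of its underside
- vial2: a capped glass sample vial, 22 x 45 mm, in the blue tray; bystander. Origin at the centre of its underside
- vial3: a red-capped glass sample vial, 22 x 45 mm, in the blue tray; bystander. Origin at the centre of its underside
- drybottle: a glass jar with red lid, 64 mm wide, 100 mm tall, left of the oven; bystander. Origin at the centre of its underside
- beaker: an empty glass beaker, 70 mm wide, 85 mm tall, left of the oven; bystander. Origin at the centre of its underside
- spatula: a black-handled spatula 190 mm long lying at the right; bystander. Origin at the centre of its underside
Not all that is in view belongs to the job. Leave any green or pink look-alike of the part that bears knob_center alone.

How it is judged:
By the outcome, as a careful person would: the job done as asked, in the order asked, and still so for the second after the job is handed in, with the robot touching nothing.
It also fails if it takes over 70 s, if anything falls off the work surface, if the arm or the gripper's body presses on something with over 40 N, if the wrist force passes 120 N, or if a joint passes its speed limit or range.

### The arm

A 7-joint arm with a two-finger parallel gripper is mounted at the origin on the work surface. World frame = base frame: x ahead of the robot, y to its left, z up, the work surface at z = 0. Lengths are in mm, angles in rad, forces in N, time in s.
With the tool pointing down it reaches from about 400 to 875 mm from the base axis. Payload 4.4 kg.
Tool frame: the origin (TCP) lies at the very end of the fingers, on their centre line; the grasp point (between the pads) lies 19 mm behind it; z points along the fingers, y is the direction in which the jaws open and shut (so a half turn about z gives the same grasp; the last joint's range is limited). The gripper opens to 85 mm and grips with 20 to 120 N. Pads are 22 mm wide; open, the fingers measure 114 mm over their backs; the gripper's body (76 mm by 85 mm) begins 54 mm behind the grasp point. The pads swing forward as they close: fully open they stand 13 mm farther back than shut.
Start: joints at [-1.235, 0.628, 0.038, 1.517, -0.027, 0.996, -0.02], TCP at [254.177, 598.257, 231.313] pointing down, gripper open.
Joint ranges: [-3.06, 3.06], [-0.37, 2.12], [-1.25, 1.32], [0.18, 2.47], [-1.1, 4.24], [0.23, 1.98], [-2.94, 2.94]. Speed limits (rad/s): [2.57, 2.57, 3.14, 3.14, 3.14, 3.14, 3.14].

### API

Orientations are given as [roll, pitch, yaw] about the fixed x, y, z axes, in that order (R = Rz(yaw) Ry(pitch) Rx(roll)).
In Python, from cell import read_state, get_image, calibration, finish_job gives the robot as it stands. The module is installed in compiled form; this text tells all that it offers.
- The arm moves only by the tool apply_moves, never from a script. Its argument "increments" is a list of rows, each an object of numbers: "tx", "ty", "tz": the shift along the world's x, y, z in m; "rx", "ry", "rz": the turn, a rotation vector about the world's x, y, z in units of 5 degrees (1.0 is 5 degrees); "claw": the finger opening in m, from 0 to 0.0854. In form: [{"tx": .., "ty": .., "tz": .., "rx": .., "ry": .., "rz": .., "claw": ..}, ...]. A call has 1 to 12 rows; each row is the pose to reach, as a shift and turn from the pose commanded when the call began; what a row does not reach only later rows make up. A row lasts 1/10 s, in which the tool goes at most 50 mm and 8.59 degrees, less where a joint would pass 70% of its speed; a pose out of reach is approached as far as the arm can. A call with a gripper value outside its range is refused whole. The fingers move at their own pace and stop on an object; the grip force is fixed at half the most. Time passes only in rows, so rows that repeat a pose let the fingers close. It gives the time, the measured TCP pose, the force and the opening at its end, in the units of the state.
- read_state(): the state, without advancing time (a new reading comes with each control period).
- get_image(name): name is "scene" or "side" or "wrist"; returns the picture (384x512x3 uint8, red, green, blue); there is no depth.
- calibration(name): a dict with "camera_matrix" (3x3 intrinsics, pixels), "origin" and "attitude" of the camera in the world. Camera axes: x right, y up, looking along -z (the intrinsics and any distortion apply to the point x, -y, -z); pixel columns grow to the right and rows downward; lengths in mm; the calibration is good to about 2 mm. A picture is of the moment at which its call begins: read the wrist's pose just before it. calibration takes no time and is no camera call; for the wrist camera it gives the pose at the moment of the call.
- finish_job(): hands the job in, once; it reports no verdict.
The state is a dict: "clock": time; "qpos": joint angles; "qd": joint speeds; "tau": joint torques, N m; "eef_pos": TCP position; "tool_rot": TCP orientation; "force": force on the tool from outside, world axes, zero at the start; "torque": the same for the moment, N m; "width": finger opening in mm.
Only numpy, scipy, OpenCV 4.12 (cv2) and the standard library are available. Lean on these libraries where they do the work, as an engineer would, in place of code of your own. Each camera call takes 0.05 s, during which the arm holds its last target. There are 200 camera calls.

## Working session

There is one attempt and no reset: what is moved stays moved. The work goes in short steps, Python scripts to look and compute and a tool call to move; the robot and the scene stay as the last step left them, time stands still between calls to the robot, and variables do not carry over. Pictures are saved under pics/ and viewed, about 8 in all and at most 12, crops included, and the job is handed in when it is done.

Besides the shell and the picture viewer there is one more tool, called after "Emit:" as a command line: name --argument value ..., lists and objects as JSON in quotes. apply_moves: Moves the arm, as the interface text tells. Its arguments: {"type":"object","properties":{"increments":{"type":"array"}},"required":["increments"]}

```bash
mkdir -p pics
python3 - <<'E'
from cell import *
import cv2,numpy as np
s=read_state();print(s)
for n in("scene","side"):
    im=get_image(n);cv2.imwrite(f"pics/{n}0.png",im[:,:,::-1]);np.save(f"pics/{n}0.npy",im);print(n,calibration(n))
print(calibration("wrist"))
E
```

```text
{'clock': 0.0, 'qpos': array([-1.2347779 ,  0.62933247,  0.03843549,  1.51836835, -0.02704473,
        0.99631556, -0.02001884]), 'qd': array([ 9.47556617e-05,  8.86470117e-04, -9.58137671e-04, -9.33814418e-04,
        2.61971775e-03, -1.88954526e-04, -4.49410006e-04]), 'tau': array([-1.33808257e-04, -5.63406551e+01,  1.22605138e+00, -1.93443364e+01,
        1.09112533e-02,  1.07231058e-02, -1.12477758e-05]), 'eef_pos': array([253.92142688, 597.66599371, 230.39770974]), 'tool_rot': array([-3.13968607e+00, -1.66467059e-05,  2.73973626e+00]), 'force': array([0.29344082, 0.53281941, 0.18081853]), 'torque': array([-0.03601603,  0.05182367, -0.02241659]), 'width': 85.27264158177786}
scene {'camera_matrix': array([[452.63654501,   0.        , 255.11587497],
       [  0.        , 452.63654501, 188.55526298],
       [  0.        ,   0.        ,   1.        ]]), 'origin': array([1215.48689783, -911.58711106,  968.22579623]), 'attitude': array([ 0.95288787, -0.01282391,  0.66017069])}
side {'camera_matrix': array([[443.2841266 ,   0.        , 253.87311971],
       [  0.        , 443.2841266 , 186.22323391],
       [  0.        ,   0.        ,   1.        ]]), 'origin': array([-245.92679898,  731.46377559, 1374.97111783]), 'attitude': array([ 0.70369197, -0.01824576, -2.30417768])}
{'camera_matrix': array([[284.06350416,   0.        , 261.10849038],
       [  0.        , 284.06350416, 187.24529209],
       [  0.        ,   0.        ,   1.        ]]), 'origin': array([179.78225007, 630.00402201, 371.97369731]), 'attitude': array([-0.31899298,  0.0015677 ,  1.16935981])}
```

View pics/scene0.png

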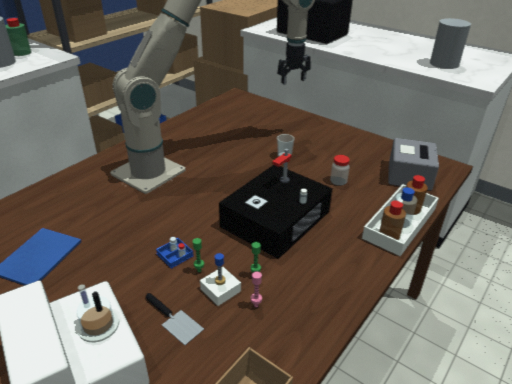

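View pics/side0.png

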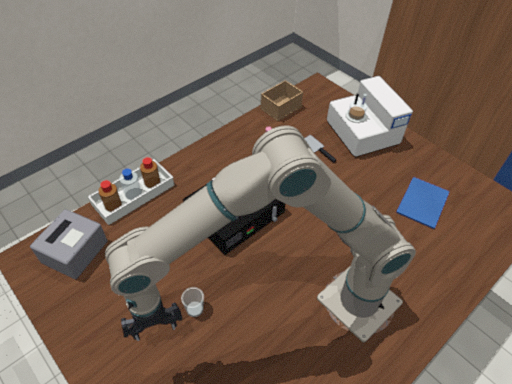

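```bash
cat > h.py <<'E'
from cell import *
import cv2,numpy as np
from scipy.spatial.transform import Rotation as Ro
def cam(c):
    return c["camera_matrix"],np.array(c["origin"]),Ro.from_euler("xyz",c["attitude"]).as_matrix()
def ray(c,u,v):
    K,o,R=cam(c); d=R@np.array([(u-K[0,2])/K[0,0],-(v-K[1,2])/K[1,1],-1]); return o,d/np.linalg.norm(d)
def onz(c,u,v,z):
    o,d=ray(c,u,v); return o+d*(z-o[2])/d[2]
def proj(c,p):
    K,o,R=cam(c); q=R.T@(np.array(p,float)-o); return K[0,2]+K[0,0]*q[0]/-q[2],K[1,2]+K[1,1]*q[1]/q[2]
def blobs(im,col,mn=8):
    h=cv2.cvtColor(im,cv2.COLOR_RGB2HSV);H,S,V=[h[...,i].astype(int) for i in range(3)]
    m={"blue":(H>105)&(H<130)&(S>120)&(V>50),"red":((H<6)|(H>174))&(S>160)&(V>90),"white":(S<40)&(V>150)}[col]
    n,l,st,ce=cv2.connectedComponentsWithStats(m.astype(np.uint8))
    return [(st[i].tolist(),ce[i].round(1).tolist()) for i in range(1,n) if st[i,4]>=mn],l
def crop(im,x0,y0,x1,y1,f,name):
    cv2.imwrite(name,cv2.resize(im[y0:y1,x0:x1,::-1],None,fx=f,fy=f,interpolation=cv2.INTER_CUBIC))
E
python3 - <<'E'
from h import *
c=calibration("scene");im=np.load("pics/scene0.npy")
for k in("blue","red","white"):
    for b in blobs(im,k)[0]:
        if 140<b[1][0]<360 and 120<b[1][1]<330: print(k,b)
print("knob",onz(c,219,259,117.5)); print("well",onz(c,257,202,100))
print("base",[proj(c,(0,0,0))])
crop(im,150,130,350,320,4,"pics/c1.png")
E
```

```text
blue ([176, 238, 6, 7, 22], [178.2, 240.9])
blue ([157, 243, 36, 25, 471], [172.8, 254.9])
blue ([215, 253, 9, 13, 91], [218.9, 258.8])
red ([272, 154, 19, 12, 110], [281.1, 159.2])
red ([334, 155, 16, 10, 121], [341.7, 159.0])
red ([179, 243, 5, 6, 19], [180.9, 245.4])
white ([124, 159, 61, 32, 490], [157.4, 175.9])
white ([301, 189, 6, 3, 16], [303.5, 190.0])
white ([246, 196, 21, 12, 119], [256.0, 201.3])
white ([170, 237, 6, 4, 20], [172.5, 238.5])
white ([200, 267, 41, 30, 545], [220.1, 282.4])
white ([163, 311, 40, 33, 683], [182.4, 326.8])
knob [ 613.45210709 -274.89557191  117.5       ]
well [525.00529602   5.69867229 100.        ]
base [(np.float64(148.32251996584426), np.float64(172.01227918806237))]
```

View pics/c1.png

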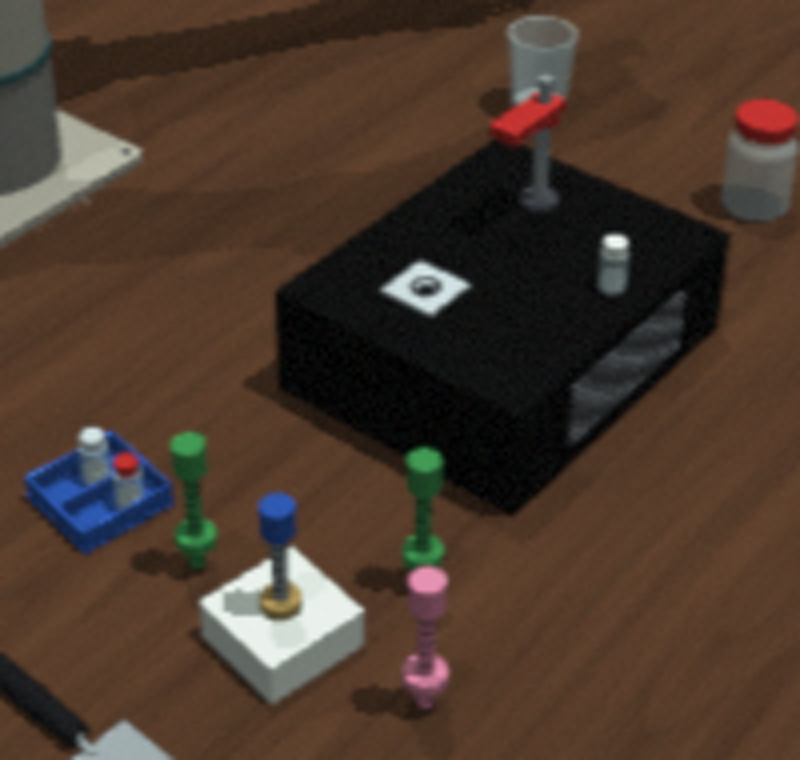

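Run:
```python
from h import *
c=calibration("scene")
f=lambda x,y,z:onz(c,150+x/4,130+y/4,z).round(0)
print("knobtop",f(278,502,130),"collar top",f(281,597,45))
# stand top corners
print("stand",[f(*p,35) for p in((287,545),(364,610),(273,668),(200,606))])
print("green1 top",[f(189,441,z) for z in(120,)],"green2",f(425,458,120),"pink",f(428,577,120))
print("post base",f(539,200,100),"well",f(425,286,100),"inset",[f(*p,100) for p in((420,261),(471,287),(432,316),(380,289))])
print("oven corners",[f(*p,100) for p in((278,290),(512,412),(728,238))],"vial1",f(613,292,100))
print("marker free end",f(497,128,205),"post top",f(546,80,222),"beaker",f(541,30,85),"bottle",f(766,115,100))
```

```text
knobtop [ 615. -274.  130.] collar top [ 617. -277.   45.]
stand [array([ 581., -230.,   35.]), array([ 663., -244.,   35.]), array([ 648., -322.,   35.]), array([ 572., -312.,   35.])]
green1 top [array([ 519., -259.,  120.])] green2 [ 658. -170.  120.] pink [ 728. -258.  120.]
post base [523. 163. 100.] well [522.   6. 100.] inset [array([498.,  30., 100.]), array([551.,  28., 100.]), array([549., -21., 100.]), array([496., -19., 100.])]
oven corners [array([434., -71., 100.]), array([664., -74., 100.]), array([677., 216., 100.])] vial1 [643.  94. 100.]
marker free end [523.  96. 205.] post top [526. 158. 222.] beaker [340. 432.  85.] bottle [606. 408. 100.]
```

Emit:
apply_moves --increments '[{"tz": 0.05},{"tz": 0.1},{"tz": 0.15},{"tz": 0.2},{"tx": 0.02,"ty": -0.05,"tz": 0.2,"rz": 0.5,"claw": 0.055},{"tx": 0.04,"ty": -0.1,"tz": 0.2,"rz": 1},{"tx": 0.06,"ty": -0.15,"tz": 0.2,"rz": 1.5},{"tx": 0.08,"ty": -0.2,"tz": 0.2,"rz": 2},{"tx": 0.1,"ty": -0.25,"tz": 0.2,"rz": 2.5},{"tx": 0.12,"ty": -0.3,"tz": 0.2,"rz": 3},{"tx": 0.14,"ty": -0.35,"tz": 0.2,"rz": 3.5},{"tx": 0.16,"ty": -0.4,"tz": 0.2,"rz": 4}]'

```text
$.increments[0]: bad value
```

Emit:
apply_moves --increments '[{"tx": 0,"ty": 0,"tz": 0.05,"rx": 0,"ry": 0,"rz": 0,"claw": 0.085},{"tx": 0,"ty": 0,"tz": 0.1,"rx": 0,"ry": 0,"rz": 0,"claw": 0.085},{"tx": 0,"ty": 0,"tz": 0.15,"rx": 0,"ry": 0,"rz": 0,"claw": 0.085},{"tx": 0,"ty": 0,"tz": 0.2,"rx": 0,"ry": 0,"rz": 0,"claw": 0.055},{"tx": 0.02,"ty": -0.05,"tz": 0.2,"rx": 0,"ry": 0,"rz": 0.5,"claw": 0.055},{"tx": 0.04,"ty": -0.1,"tz": 0.2,"rx": 0,"ry": 0,"rz": 1,"claw": 0.055},{"tx": 0.06,"ty": -0.15,"tz": 0.2,"rx": 0,"ry": 0,"rz": 1.5,"claw": 0.055},{"tx": 0.08,"ty": -0.2,"tz": 0.2,"rx": 0,"ry": 0,"rz": 2,"claw": 0.055},{"tx": 0.1,"ty": -0.25,"tz": 0.2,"rx": 0,"ry": 0,"rz": 2.5,"claw": 0.055},{"tx": 0.12,"ty": -0.3,"tz": 0.2,"rx": 0,"ry": 0,"rz": 3,"claw": 0.055},{"tx": 0.14,"ty": -0.35,"tz": 0.2,"rx": 0,"ry": 0,"rz": 3.5,"claw": 0.055},{"tx": 0.16,"ty": -0.4,"tz": 0.2,"rx": 0,"ry": 0,"rz": 4,"claw": 0.055}]'

```text
clock: 1.3
eef_pos: [402.9, 224.7, 431.2]
tool_rot: [-3.142, -0.0, 3.091]
force: [0.9, 1.4, 0.9]
width: 55.3
```

Emit:
apply_moves --increments '[{"tx": 0.02,"ty": -0.045,"tz": 0,"rx": 0,"ry": 0,"rz": 0.6,"claw": 0.055},{"tx": 0.04,"ty": -0.09,"tz": 0,"rx": 0,"ry": 0,"rz": 0.6,"claw": 0.055},{"tx": 0.06,"ty": -0.135,"tz": 0,"rx": 0,"ry": 0,"rz": 0.6,"claw": 0.055},{"tx": 0.08,"ty": -0.18,"tz": 0,"rx": 0,"ry": 0,"rz": 0.6,"claw": 0.055},{"tx": 0.1,"ty": -0.225,"tz": 0,"rx": 0,"ry": 0,"rz": 0.6,"claw": 0.055},{"tx": 0.12,"ty": -0.27,"tz": 0,"rx": 0,"ry": 0,"rz": 0.6,"claw": 0.055},{"tx": 0.146,"ty": -0.31,"tz": 0,"rx": 0,"ry": 0,"rz": 0.6,"claw": 0.055},{"tx": 0.146,"ty": -0.33,"tz": 0,"rx": 0,"ry": 0,"rz": 0.6,"claw": 0.055},{"tx": 0.146,"ty": -0.33,"tz": 0,"rx": 0,"ry": 0,"rz": 0.6,"claw": 0.055},{"tx": 0.146,"ty": -0.33,"tz": 0,"rx": 0,"ry": 0,"rz": 0.6,"claw": 0.055},{"tx": 0.146,"ty": -0.33,"tz": 0,"rx": 0,"ry": 0,"rz": 0.6,"claw": 0.055}]'

```text
clock: 2.4
eef_pos: [548.6, -101.2, 431.2]
tool_rot: [3.14, -0.0, -3.14]
force: [-0.4, -0.3, -0.3]
width: 54.9
```

Run:
```python
from h import *
s=read_state();c=calibration("wrist");im=get_image("wrist");np.save("pics/w1.npy",im);cv2.imwrite("pics/w1.png",im[:,:,::-1])
import pickle;pickle.dump(c,open("pics/w1.pkl","wb"))
print(s["clock"],s["eef_pos"],s["qd"].round(3),c)
for k in("blue","red"):
    for b in blobs(im,k)[0]: print(k,b)
print("pred knob",proj(c,(615,-275,130)),"well",proj(c,(523,6,100)))
```

```text
2.4 [ 548.64459147 -101.24149363  431.20624214] [-0.008 -0.005 -0.    -0.002  0.004  0.001  0.005] {'camera_matrix': array([[284.06350416,   0.        , 261.10849038],
       [  0.        , 284.06350416, 187.24529209],
       [  0.        ,   0.        ,   1.        ]]), 'origin': array([ 468.00211252, -101.02635829,  572.72674283]), 'attitude': array([-3.18678531e-01, -1.42149391e-03,  1.57324573e+00])}
blue ([151, 33, 49, 56, 1397], [175.1, 60.4])
blue ([151, 178, 14, 16, 108], [158.5, 183.9])
blue ([149, 182, 5, 11, 16], [150.1, 187.2])
blue ([461, 307, 26, 24, 393], [473.4, 318.5])
red ([412, 127, 8, 20, 74], [415.4, 136.8])
red ([433, 127, 28, 2, 29], [447.0, 127.0])
red ([457, 130, 8, 6, 23], [460.0, 132.0])
red ([504, 307, 8, 16, 84], [508.4, 313.9])
pred knob (np.float64(154.48323718735145), np.float64(187.5851742892129)) well (np.float64(325.8043339421475), np.float64(128.96817391798564))
```

View pics/w1.png

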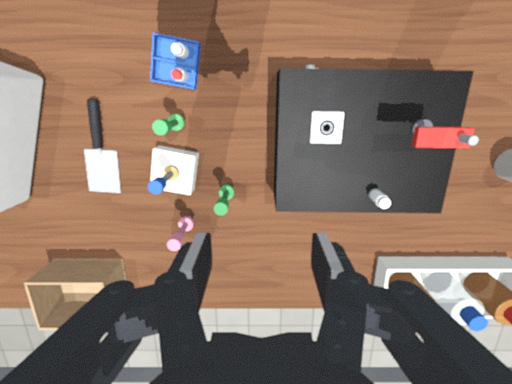

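Run:
```python
from h import *
import pickle
im=np.load("pics/w1.npy");c=pickle.load(open("pics/w1.pkl","rb"))
g=cv2.cvtColor(im,cv2.COLOR_RGB2GRAY)
for nm,(x0,y0,x1,y1),z,side in(("inset",(300,100,355,155),100,50),("standtop",(140,135,215,205),35,80)):
    m=np.zeros_like(g);m[y0:y1,x0:x1]=(g[y0:y1,x0:x1]>165)*255
    cs,_=cv2.findContours(m,cv2.RETR_EXTERNAL,cv2.CHAIN_APPROX_NONE);k=max(cs,key=cv2.contourArea)
    w=np.array([onz(c,*p[0],z)[:2] for p in k],np.float32)
    print(nm,cv2.minAreaRect(w))
d=np.zeros_like(g);d[118:138,316:337]=(g[118:138,316:337]<120)
M=cv2.moments(d,True);u,v=M["m10"]/M["m00"],M["m01"]/M["m00"];print("ring",u,v,M["m00"],onz(c,u,v,100))
print("post base",onz(c,423,127,100),"marker pts",onz(c,413,138,205),onz(c,468,137,222), "collar top",onz(c,172,173,45))
```

```text
inset ((520.2637939453125, 7.040374755859375), (51.614845275878906, 54.17100524902344), 0.1268536001443863)
standtop ((616.0831298828125, -273.7037658691406), (90.31891632080078, 98.37796020507812), 79.2317886352539)
ring 326.3666666666667 127.36666666666666 30.0 [520.40955336   6.73081399 100.        ]
post base [519.45493146 165.12922885 100.        ] marker pts [522.01967288  95.62834467 205.        ] [518.14650415 154.01428605 222.        ] collar top [ 613.59457818 -271.32479112   45.        ]
```

Emit:
apply_moves --increments '[{"tx": 0.015,"ty": -0.04,"tz": 0,"rx": 0,"ry": 0,"rz": 0,"claw": 0.055},{"tx": 0.03,"ty": -0.08,"tz": 0,"rx": 0,"ry": 0,"rz": 0,"claw": 0.055},{"tx": 0.05,"ty": -0.12,"tz": -0.02,"rx": 0,"ry": 0,"rz": 0,"claw": 0.055},{"tx": 0.066,"ty": -0.16,"tz": -0.04,"rx": 0,"ry": 0,"rz": 0,"claw": 0.055},{"tx": 0.066,"ty": -0.173,"tz": -0.08,"rx": 0,"ry": 0,"rz": 0,"claw": 0.055},{"tx": 0.066,"ty": -0.173,"tz": -0.12,"rx": 0,"ry": 0,"rz": 0,"claw": 0.055},{"tx": 0.066,"ty": -0.173,"tz": -0.16,"rx": 0,"ry": 0,"rz": 0,"claw": 0.055},{"tx": 0.066,"ty": -0.173,"tz": -0.2,"rx": 0,"ry": 0,"rz": 0,"claw": 0.055},{"tx": 0.066,"ty": -0.173,"tz": -0.22,"rx": 0,"ry": 0,"rz": 0,"claw": 0.055},{"tx": 0.066,"ty": -0.173,"tz": -0.231,"rx": 0,"ry": 0,"rz": 0,"claw": 0.055},{"tx": 0.066,"ty": -0.173,"tz": -0.231,"rx": 0,"ry": 0,"rz": 0,"claw": 0.055},{"tx": 0.066,"ty": -0.173,"tz": -0.231,"rx": 0,"ry": 0,"rz": 0,"claw": 0.055}]'

```text
clock: 3.65
eef_pos: [615.8, -276.0, 201.7]
tool_rot: [-3.141, 0.002, -3.141]
force: [0.6, 0.3, -0.2]
width: 54.7
```

Run:
```python
from h import *
s=read_state();c=calibration("wrist");im=get_image("wrist");np.save("pics/w2.npy",im);cv2.imwrite("pics/w2.png",im[:,:,::-1])
print(s["clock"],s["eef_pos"],s["qd"].round(3),c["origin"])
for b in blobs(im,"blue",60)[0]: print(b)
for p in((615,-274,130),(615,-274,117.5),(615,-274,105)):print(proj(c,p))
```

```text
3.65 [ 615.75813251 -275.97985829  201.69212056] [ 0.004 -0.013  0.007 -0.012  0.001 -0.001  0.002] [ 534.79330098 -275.33310981  343.01492311]
([235, 0, 80, 18, 838], [282.3, 6.2])
([248, 176, 27, 35, 729], [261.3, 193.3])
(np.float64(262.8788832091679), np.float64(198.334242256397))
(np.float64(262.8018290392703), np.float64(193.10153115573794))
(np.float64(262.73205258658055), np.float64(188.36304628153346))
```

View pics/w2.png

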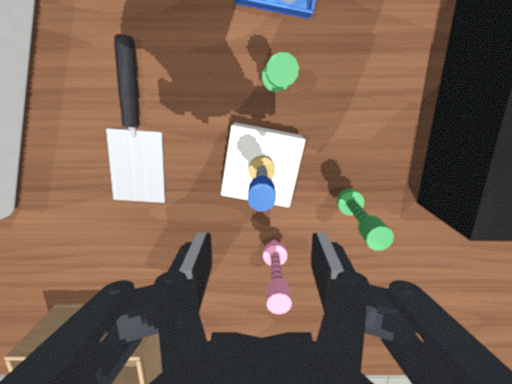

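Emit:
apply_moves --increments '[{"tx": -0.001,"ty": 0.001,"tz": -0.03,"rx": 0,"ry": 0,"rz": 0,"claw": 0.055},{"tx": -0.001,"ty": 0.001,"tz": -0.06,"rx": 0,"ry": 0,"rz": 0,"claw": 0.055},{"tx": -0.001,"ty": 0.001,"tz": -0.085,"rx": 0,"ry": 0,"rz": 0,"claw": 0.055},{"tx": -0.001,"ty": 0.001,"tz": -0.104,"rx": 0,"ry": 0,"rz": 0,"claw": 0.055},{"tx": -0.001,"ty": 0.001,"tz": -0.104,"rx": 0,"ry": 0,"rz": 0,"claw": 0.055},{"tx": -0.001,"ty": 0.001,"tz": -0.104,"rx": 0,"ry": 0,"rz": 0,"claw": 0.055},{"tx": -0.001,"ty": 0.001,"tz": -0.104,"rx": 0,"ry": 0,"rz": 0,"claw": 0.035},{"tx": -0.001,"ty": 0.001,"tz": -0.104,"rx": 0,"ry": 0,"rz": 0,"claw": 0.01},{"tx": -0.001,"ty": 0.001,"tz": -0.104,"rx": 0,"ry": 0,"rz": 0,"claw": 0.01},{"tx": -0.001,"ty": 0.001,"tz": -0.104,"rx": 0,"ry": 0,"rz": 0,"claw": 0.01},{"tx": -0.001,"ty": 0.001,"tz": -0.104,"rx": 0,"ry": 0,"rz": 0,"claw": 0.01},{"tx": -0.001,"ty": 0.001,"tz": -0.104,"rx": 0,"ry": 0,"rz": 0,"claw": 0.01}]'

```text
clock: 4.9
eef_pos: [614.9, -275.7, 98.1]
tool_rot: [-3.14, 0.003, 3.141]
force: [-0.8, -0.4, 6.5]
width: 22.7
```

Emit:
apply_moves --increments '[{"tx": 0,"ty": 0,"tz": 0.01,"rx": 0,"ry": 0,"rz": 0,"claw": 0.01},{"tx": 0,"ty": 0,"tz": 0.03,"rx": 0,"ry": 0,"rz": 0,"claw": 0.01},{"tx": 0,"ty": 0,"tz": 0.06,"rx": 0,"ry": 0,"rz": 0,"claw": 0.01},{"tx": 0,"ty": 0,"tz": 0.1,"rx": 0,"ry": 0,"rz": 0,"claw": 0.01},{"tx": 0,"ty": 0,"tz": 0.14,"rx": 0,"ry": 0,"rz": 0,"claw": 0.01},{"tx": -0.01,"ty": 0.03,"tz": 0.15,"rx": 0,"ry": 0,"rz": 0,"claw": 0.01},{"tx": -0.02,"ty": 0.07,"tz": 0.15,"rx": 0,"ry": 0,"rz": 0,"claw": 0.01},{"tx": -0.035,"ty": 0.11,"tz": 0.15,"rx": 0,"ry": 0,"rz": 0,"claw": 0.01},{"tx": -0.05,"ty": 0.15,"tz": 0.15,"rx": 0,"ry": 0,"rz": 0,"claw": 0.01},{"tx": -0.06,"ty": 0.18,"tz": 0.15,"rx": 0,"ry": 0,"rz": 0,"claw": 0.01},{"tx": -0.067,"ty": 0.2,"tz": 0.15,"rx": 0,"ry": 0,"rz": 0,"claw": 0.01},{"tx": -0.067,"ty": 0.2,"tz": 0.15,"rx": 0,"ry": 0,"rz": 0,"claw": 0.01}]'

```text
clock: 6.1
eef_pos: [545.5, -70.8, 246.6]
tool_rot: [3.139, -0.002, -3.137]
force: [-0.5, 0.3, -1.1]
width: 22.6
```

Run:
```python
from h import *
s=read_state();c=calibration("wrist");im=get_image("wrist");np.save("pics/w3.npy",im)
import pickle;pickle.dump((c,s),open("pics/w3.pkl","wb"))
sc=get_image("scene")
a=cv2.resize(im[:,:,::-1],None,fx=1,fy=1);b=cv2.resize(sc[100:320,150:370,::-1],(384,384),interpolation=cv2.INTER_CUBIC)
cv2.imwrite("pics/w3.png",cv2.resize(np.hstack([a,b]),None,fx=.89,fy=.89))
print(s["clock"],s["eef_pos"],s["tool_rot"],s["force"],s["width"])
e=s["eef_pos"];print("tip pred",proj(c,e+[0,0,-88]),"well pred",proj(c,(521,6.8,100)))
```

```text
6.1 [545.50698341 -70.76623056 246.56995516] [ 3.13862248e+00 -1.59408415e-03 -3.13656406e+00] [-0.47930266  0.29447951 -1.12070237] 22.590725393471914
tip pred (np.float64(260.07916489226744), np.float64(192.78465330669465)) well pred (np.float64(335.76920721438216), np.float64(151.69111268665102))
```

View pics/w3.png

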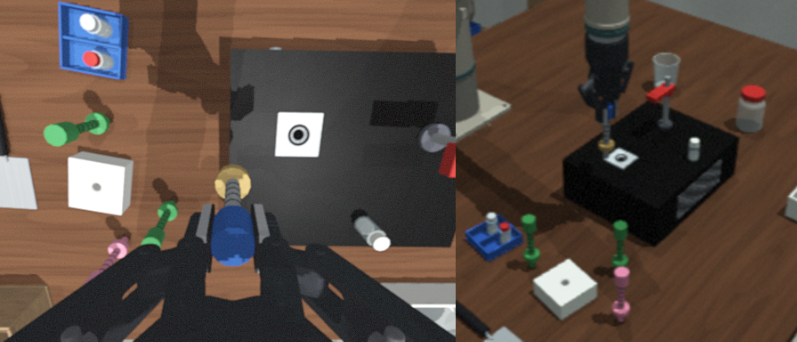

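Run:
```python
from h import *
import pickle
im=np.load("pics/w3.npy");c,s=pickle.load(open("pics/w3.pkl","rb"));e=s["eef_pos"]
g=cv2.cvtColor(im,cv2.COLOR_RGB2GRAY)
x0,y0,x1,y1=300,118,372,184
m=np.zeros_like(g);m[y0:y1,x0:x1]=(g[y0:y1,x0:x1]>150)*255
k=max(cv2.findContours(m,0,1)[0],key=cv2.contourArea)
print("inset",cv2.minAreaRect(np.array([onz(c,*p[0],100)[:2] for p in k],np.float32)))
f=np.zeros_like(g);cv2.drawContours(f,[k],-1,1,-1);d=(f>0)&(g<120)
d=cv2.erode(f,np.ones((7,7)))*d
v,u=np.nonzero(d);print("ring bbox",u.min(),u.max(),v.min(),v.max(),onz(c,u.mean(),v.mean(),100),onz(c,(u.min()+u.max())/2,(v.min()+v.max())/2,100))
h=cv2.cvtColor(im,cv2.COLOR_RGB2HSV);mm=((h[...,0]>14)&(h[...,0]<28)&(h[...,1]>90)&(h[...,2]>110)).astype(np.uint8);mm[:,:230]=0;mm[:,290:]=0;mm[:170]=0;mm[235:]=0
v,u=np.nonzero(mm);print("collar",u.min(),u.max(),v.min(),v.max())
for z in(-53,-63):
  p=[proj(c,e+[15*np.cos(t),15*np.sin(t),z]) for t in np.linspace(0,6.28,60)];p=np.array(p);print("pred collar",z,p.min(0),p.max(0))
```

```text
inset ((520.7247314453125, 6.135286331176758), (52.137123107910156, 51.776397705078125), 89.2531509399414)
ring bbox 324 346 140 162 [520.59375998   6.29890248 100.        ] [520.28742404   5.9476877  100.        ]
collar 240 281 185 223
pred collar -53 [239.75974741 189.22799389] [280.35231893 226.83535181]
pred collar -63 [240.64529308 185.01266259] [279.47979523 221.2022146 ]
```

Emit:
apply_moves --increments '[{"tx": -0.01,"ty": 0.025,"tz": 0,"rx": 0,"ry": 0,"rz": 0,"claw": 0.01},{"tx": -0.02,"ty": 0.055,"tz": 0,"rx": 0,"ry": 0,"rz": 0,"claw": 0.01},{"tx": -0.025,"ty": 0.077,"tz": -0.01,"rx": 0,"ry": 0,"rz": 0,"claw": 0.01},{"tx": -0.025,"ty": 0.077,"tz": -0.025,"rx": 0,"ry": 0,"rz": 0,"claw": 0.01},{"tx": -0.025,"ty": 0.077,"tz": -0.035,"rx": 0,"ry": 0,"rz": 0,"claw": 0.01},{"tx": -0.025,"ty": 0.077,"tz": -0.04,"rx": 0,"ry": 0,"rz": 0,"claw": 0.01},{"tx": -0.025,"ty": 0.077,"tz": -0.04,"rx": 0,"ry": 0,"rz": 0,"claw": 0.01},{"tx": -0.025,"ty": 0.077,"tz": -0.04,"rx": 0,"ry": 0,"rz": 0,"claw": 0.01},{"tx": -0.025,"ty": 0.077,"tz": -0.04,"rx": 0,"ry": 0,"rz": 0,"claw": 0.01},{"tx": -0.025,"ty": 0.077,"tz": -0.04,"rx": 0,"ry": 0,"rz": 0,"claw": 0.01}]'

```text
clock: 7.2
eef_pos: [522.1, 1.6, 206.8]
tool_rot: [3.142, 0.001, 3.141]
force: [0.1, -1.1, -1.1]
width: 22.3
```

Run:
```python
from h import *
s=read_state();c=calibration("wrist");im=get_image("wrist");sc=get_image("scene");s2=read_state();e=s["eef_pos"]
print(s["clock"],e,s2["eef_pos"],s["tool_rot"],s["force"],s["qd"].round(3))
print(proj(c,(520.5,6.2,100)),proj(c,e+[0,0,-88]))
a=cv2.resize(im[120:260,190:330,::-1],(400,400),interpolation=cv2.INTER_CUBIC)
b=cv2.resize(sc[150:220,220:290,::-1],(400,400),interpolation=cv2.INTER_CUBIC)
cv2.imwrite("pics/w4.png",np.hstack([a,b]))
cs=calibration("scene");print("scene tip",proj(cs,e+[0,0,-88]),"well",proj(cs,(520.5,6.2,100)))
```

```text
7.2 [522.09106036   1.59789435 206.76905808] [521.93164728   1.82235208 206.62095333] [3.14152933e+00 9.04734944e-04 3.14074718e+00] [ 0.0873861  -1.07435593 -1.057876  ] [-0.004 -0.001 -0.002  0.002 -0.     0.001  0.001]
(np.float64(265.4440052163317), np.float64(184.1164055471345)) (np.float64(260.38017754028016), np.float64(192.55540952506087))
scene tip (np.float64(255.56429744455), np.float64(197.51163949911572)) well (np.float64(255.97573961372706), np.float64(201.3908366194101))
```

View pics/w4.png

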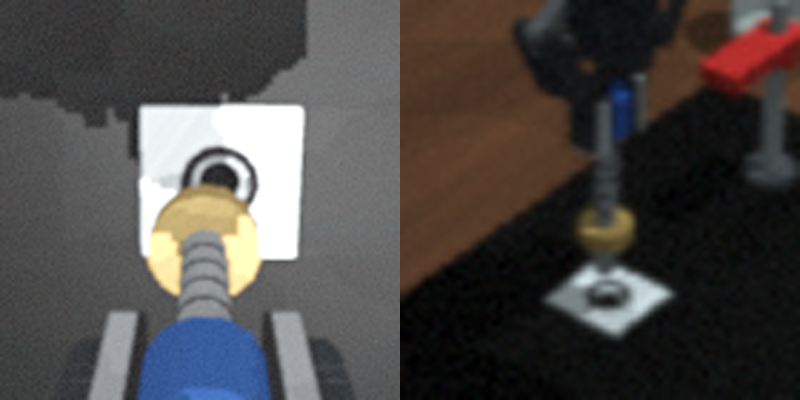

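Emit:
apply_moves --increments '[{"tx": -0.0015,"ty": 0.0045,"tz": 0,"rx": 0,"ry": 0,"rz": 0,"claw": 0.01},{"tx": -0.0015,"ty": 0.0045,"tz": 0,"rx": 0,"ry": 0,"rz": 0,"claw": 0.01},{"tx": -0.0015,"ty": 0.0045,"tz": -0.004,"rx": 0,"ry": 0,"rz": 0,"claw": 0.01},{"tx": -0.0015,"ty": 0.0045,"tz": -0.008,"rx": 0,"ry": 0,"rz": 0,"claw": 0.01},{"tx": -0.0015,"ty": 0.0045,"tz": -0.012,"rx": 0,"ry": 0,"rz": 0,"claw": 0.01},{"tx": -0.0015,"ty": 0.0045,"tz": -0.015,"rx": 0,"ry": 0,"rz": 0,"claw": 0.01},{"tx": -0.0015,"ty": 0.0045,"tz": -0.018,"rx": 0,"ry": 0,"rz": 0,"claw": 0.01},{"tx": -0.0015,"ty": 0.0045,"tz": -0.021,"rx": 0,"ry": 0,"rz": 0,"claw": 0.01},{"tx": -0.0015,"ty": 0.0045,"tz": -0.024,"rx": 0,"ry": 0,"rz": 0,"claw": 0.01},{"tx": -0.0015,"ty": 0.0045,"tz": -0.024,"rx": 0,"ry": 0,"rz": 0,"claw": 0.01}]'

```text
clock: 8.3
eef_pos: [520.1, 6.4, 181.9]
tool_rot: [-3.142, -0.001, 3.141]
force: [0.2, -1.4, -1.8]
width: 22.4
```

Emit:
apply_moves --increments '[{"tx": 0,"ty": 0,"tz": -0.003,"rx": 0,"ry": 0,"rz": 0,"claw": 0.01},{"tx": 0,"ty": 0,"tz": -0.006,"rx": 0,"ry": 0,"rz": 0,"claw": 0.01},{"tx": 0,"ty": 0,"tz": -0.009,"rx": 0,"ry": 0,"rz": 0,"claw": 0.01},{"tx": 0,"ty": 0,"tz": -0.012,"rx": 0,"ry": 0,"rz": 0,"claw": 0.01},{"tx": 0,"ty": 0,"tz": -0.015,"rx": 0,"ry": 0,"rz": 0,"claw": 0.01},{"tx": 0,"ty": 0,"tz": -0.015,"rx": 0,"ry": 0,"rz": 0,"claw": 0.01},{"tx": 0,"ty": 0,"tz": -0.015,"rx": 0,"ry": 0,"rz": 0,"claw": 0.01}]'

```text
clock: 9.0
eef_pos: [520.2, 6.4, 167.3]
tool_rot: [-3.142, -0.0, 3.141]
force: [0.4, -0.3, -1.0]
width: 22.3
```

Emit:
apply_moves --increments '[{"tx": 0,"ty": 0,"tz": -0.002,"rx": 0,"ry": 0,"rz": 0,"claw": 0.01},{"tx": 0,"ty": 0,"tz": -0.004,"rx": 0,"ry": 0,"rz": 0,"claw": 0.01},{"tx": 0,"ty": 0,"tz": -0.006,"rx": 0,"ry": 0,"rz": 0,"claw": 0.01},{"tx": 0,"ty": 0,"tz": -0.008,"rx": 0,"ry": 0,"rz": 0,"claw": 0.01},{"tx": 0,"ty": 0,"tz": -0.01,"rx": 0,"ry": 0,"rz": 0,"claw": 0.01},{"tx": 0,"ty": 0,"tz": -0.01,"rx": 0,"ry": 0,"rz": 0,"claw": 0.01}]'

```text
clock: 9.6
eef_pos: [520.3, 6.3, 157.5]
tool_rot: [3.141, 0.0, 3.141]
force: [-2.1, 0.8, 2.1]
width: 22.1
```

Emit:
apply_moves --increments '[{"tx": 0,"ty": 0,"tz": -0.001,"rx": 0,"ry": 0,"rz": 0,"claw": 0.01},{"tx": 0,"ty": 0,"tz": -0.002,"rx": 0,"ry": 0,"rz": 0,"claw": 0.01},{"tx": 0,"ty": 0,"tz": -0.003,"rx": 0,"ry": 0,"rz": 0,"claw": 0.01},{"tx": 0,"ty": 0,"tz": -0.004,"rx": 0,"ry": 0,"rz": 0,"claw": 0.01},{"tx": 0,"ty": 0,"tz": -0.005,"rx": 0,"ry": 0,"rz": 0,"claw": 0.01},{"tx": 0,"ty": 0,"tz": -0.006,"rx": 0,"ry": 0,"rz": 0,"claw": 0.01}]'

```text
clock: 10.2
eef_pos: [520.4, 6.4, 151.5]
tool_rot: [3.141, 0.0, 3.141]
force: [-1.5, 0.7, 4.3]
width: 22.2
```

Emit:
apply_moves --increments '[{"tx": 0,"ty": 0,"tz": -0.0005,"rx": 0,"ry": 0,"rz": 0,"claw": 0.01},{"tx": 0,"ty": 0,"tz": -0.001,"rx": 0,"ry": 0,"rz": 0,"claw": 0.01},{"tx": 0,"ty": 0,"tz": -0.0015,"rx": 0,"ry": 0,"rz": 0,"claw": 0.01}]'

```text
clock: 10.5
eef_pos: [520.4, 6.4, 150.0]
tool_rot: [3.141, 0.0, 3.141]
force: [-1.2, -0.6, 5.3]
width: 22.7
```

Emit:
apply_moves --increments '[{"tx": 0,"ty": 0,"tz": -0.0005,"rx": 0,"ry": 0,"rz": 0,"claw": 0.01},{"tx": 0,"ty": 0,"tz": -0.001,"rx": 0,"ry": 0,"rz": 0,"claw": 0.01},{"tx": 0,"ty": 0,"tz": -0.0015,"rx": 0,"ry": 0,"rz": 0,"claw": 0.01}]'

```text
clock: 10.8
eef_pos: [520.4, 6.3, 148.5]
tool_rot: [3.142, 0.0, 3.141]
force: [-1.3, -0.9, 5.2]
width: 22.5
```

Emit:
apply_moves --increments '[{"tx": 0,"ty": 0,"tz": -0.0005,"rx": 0,"ry": 0,"rz": 0,"claw": 0.01},{"tx": 0,"ty": 0,"tz": -0.001,"rx": 0,"ry": 0,"rz": 0,"claw": 0.01},{"tx": 0,"ty": 0,"tz": -0.0015,"rx": 0,"ry": 0,"rz": 0,"claw": 0.01}]'

```text
clock: 11.1
eef_pos: [520.3, 6.3, 147.0]
tool_rot: [3.142, 0.0, 3.141]
force: [-0.9, -0.1, 4.8]
width: 22.2
```

Emit:
apply_moves --increments '[{"tx": 0,"ty": 0,"tz": -0.0005,"rx": 0,"ry": 0,"rz": 0,"claw": 0.01},{"tx": 0,"ty": 0,"tz": -0.001,"rx": 0,"ry": 0,"rz": 0,"claw": 0.01},{"tx": 0,"ty": 0,"tz": -0.0015,"rx": 0,"ry": 0,"rz": 0,"claw": 0.01}]'

```text
clock: 11.4
eef_pos: [520.3, 6.4, 145.5]
tool_rot: [3.141, 0.0, 3.141]
force: [-1.5, 0.5, 5.0]
width: 22.6
```

Emit:
apply_moves --increments '[{"tx": 0,"ty": 0,"tz": -0.0005,"rx": 0,"ry": 0,"rz": 0,"claw": 0.01},{"tx": 0,"ty": 0,"tz": -0.001,"rx": 0,"ry": 0,"rz": 0,"claw": 0.01},{"tx": 0,"ty": 0,"tz": -0.0015,"rx": 0,"ry": 0,"rz": 0,"claw": 0.01}]'

```text
clock: 11.7
eef_pos: [520.3, 6.4, 144.0]
tool_rot: [3.142, 0.0, 3.141]
force: [-1.3, 0.0, 5.6]
width: 22.5
```

Emit:
apply_moves --increments '[{"tx": 0,"ty": 0,"tz": -0.0005,"rx": 0,"ry": 0,"rz": 0,"claw": 0.01},{"tx": 0,"ty": 0,"tz": -0.001,"rx": 0,"ry": 0,"rz": 0,"claw": 0.01},{"tx": 0,"ty": 0,"tz": -0.0015,"rx": 0,"ry": 0,"rz": 0,"claw": 0.01}]'

```text
clock: 12.0
eef_pos: [520.3, 6.3, 142.5]
tool_rot: [3.142, 0.0, 3.141]
force: [-0.9, -0.9, 6.0]
width: 22.6
```

Emit:
apply_moves --increments '[{"tx": 0,"ty": 0,"tz": -0.0005,"rx": 0,"ry": 0,"rz": 0,"claw": 0.01},{"tx": 0,"ty": 0,"tz": -0.001,"rx": 0,"ry": 0,"rz": 0,"claw": 0.01},{"tx": 0,"ty": 0,"tz": -0.0015,"rx": 0,"ry": 0,"rz": 0,"claw": 0.01}]'

```text
clock: 12.3
eef_pos: [520.3, 6.4, 141.0]
tool_rot: [3.142, 0.0, 3.141]
force: [-1.2, -0.0, 5.2]
width: 22.6
```

Emit:
apply_moves --increments '[{"tx": 0,"ty": 0,"tz": -0.0005,"rx": 0,"ry": 0,"rz": 0,"claw": 0.01},{"tx": 0,"ty": 0,"tz": -0.001,"rx": 0,"ry": 0,"rz": 0,"claw": 0.01},{"tx": 0,"ty": 0,"tz": -0.0015,"rx": 0,"ry": 0,"rz": 0,"claw": 0.01}]'

```text
clock: 12.6
eef_pos: [520.3, 6.4, 139.5]
tool_rot: [3.141, 0.0, 3.141]
force: [-2.0, 0.0, 5.4]
width: 22.6
```

Emit:
apply_moves --increments '[{"tx": 0,"ty": 0,"tz": -0.0005,"rx": 0,"ry": 0,"rz": 0,"claw": 0.01},{"tx": 0,"ty": 0,"tz": -0.001,"rx": 0,"ry": 0,"rz": 0,"claw": 0.01},{"tx": 0,"ty": 0,"tz": -0.0015,"rx": 0,"ry": 0,"rz": 0,"claw": 0.01}]'

```text
clock: 12.9
eef_pos: [520.3, 6.4, 138.0]
tool_rot: [3.142, 0.0, 3.141]
force: [-1.4, 0.6, 4.2]
width: 22.1
```

Emit:
apply_moves --increments '[{"tx": 0,"ty": 0,"tz": -0.0005,"rx": 0,"ry": 0,"rz": 0,"claw": 0.01},{"tx": 0,"ty": 0,"tz": -0.001,"rx": 0,"ry": 0,"rz": 0,"claw": 0.01},{"tx": 0,"ty": 0,"tz": -0.0015,"rx": 0,"ry": 0,"rz": 0,"claw": 0.01}]'

```text
clock: 13.2
eef_pos: [520.3, 6.4, 136.5]
tool_rot: [3.142, 0.0, 3.141]
force: [-1.3, 0.1, 4.8]
width: 22.3
```

Emit:
apply_moves --increments '[{"tx": 0,"ty": 0,"tz": -0.0005,"rx": 0,"ry": 0,"rz": 0,"claw": 0.01},{"tx": 0,"ty": 0,"tz": -0.001,"rx": 0,"ry": 0,"rz": 0,"claw": 0.01},{"tx": 0,"ty": 0,"tz": -0.0015,"rx": 0,"ry": 0,"rz": 0,"claw": 0.01}]'

```text
clock: 13.5
eef_pos: [520.2, 6.4, 135.0]
tool_rot: [3.141, 0.0, 3.141]
force: [-1.0, 1.0, 5.8]
width: 22.3
```

Emit:
apply_moves --increments '[{"tx": 0,"ty": 0,"tz": -0.0005,"rx": 0,"ry": 0,"rz": 0,"claw": 0.01},{"tx": 0,"ty": 0,"tz": -0.001,"rx": 0,"ry": 0,"rz": 0,"claw": 0.01},{"tx": 0,"ty": 0,"tz": -0.0015,"rx": 0,"ry": 0,"rz": 0,"claw": 0.01}]'

```text
clock: 13.8
eef_pos: [520.3, 6.4, 133.5]
tool_rot: [3.141, 0.0, 3.141]
force: [-0.7, 0.1, 5.4]
width: 22.3
```

Emit:
apply_moves --increments '[{"tx": 0,"ty": 0,"tz": -0.0005,"rx": 0,"ry": 0,"rz": 0,"claw": 0.01},{"tx": 0,"ty": 0,"tz": -0.001,"rx": 0,"ry": 0,"rz": 0,"claw": 0.01},{"tx": 0,"ty": 0,"tz": -0.0015,"rx": 0,"ry": 0,"rz": 0,"claw": 0.01}]'

```text
clock: 14.1
eef_pos: [520.3, 6.4, 132.0]
tool_rot: [3.141, 0.0, 3.141]
force: [-1.5, 0.4, 4.3]
width: 22.6
```

Emit:
apply_moves --increments '[{"tx": 0,"ty": 0,"tz": -0.0005,"rx": 0,"ry": 0,"rz": 0,"claw": 0.01},{"tx": 0,"ty": 0,"tz": -0.001,"rx": 0,"ry": 0,"rz": 0,"claw": 0.01},{"tx": 0,"ty": 0,"tz": -0.0015,"rx": 0,"ry": 0,"rz": 0,"claw": 0.01}]'

```text
clock: 14.4
eef_pos: [520.3, 6.4, 130.5]
tool_rot: [3.141, 0.0, 3.141]
force: [-2.3, -0.4, 5.5]
width: 22.6
```

Emit:
apply_moves --increments '[{"tx": 0,"ty": 0,"tz": -0.0005,"rx": 0,"ry": 0,"rz": 0,"claw": 0.01},{"tx": 0,"ty": 0,"tz": -0.001,"rx": 0,"ry": 0,"rz": 0,"claw": 0.01},{"tx": 0,"ty": 0,"tz": -0.0015,"rx": 0,"ry": 0,"rz": 0,"claw": 0.01}]'

```text
clock: 14.7
eef_pos: [520.3, 6.4, 129.0]
tool_rot: [3.142, 0.0, 3.141]
force: [-2.2, 0.4, 5.1]
width: 22.5
```

Emit:
apply_moves --increments '[{"tx": 0,"ty": 0,"tz": -0.0005,"rx": 0,"ry": 0,"rz": 0,"claw": 0.01},{"tx": 0,"ty": 0,"tz": -0.001,"rx": 0,"ry": 0,"rz": 0,"claw": 0.01},{"tx": 0,"ty": 0,"tz": -0.0015,"rx": 0,"ry": 0,"rz": 0,"claw": 0.01}]'

```text
clock: 15.0
eef_pos: [520.3, 6.3, 127.5]
tool_rot: [3.142, 0.0, 3.141]
force: [-1.1, -0.5, 4.6]
width: 22.2
```

Emit:
apply_moves --increments '[{"tx": 0,"ty": 0,"tz": -0.0005,"rx": 0,"ry": 0,"rz": 0,"claw": 0.01},{"tx": 0,"ty": 0,"tz": -0.001,"rx": 0,"ry": 0,"rz": 0,"claw": 0.01},{"tx": 0,"ty": 0,"tz": -0.0015,"rx": 0,"ry": 0,"rz": 0,"claw": 0.01}]'

```text
clock: 15.3
eef_pos: [520.2, 6.3, 126.0]
tool_rot: [3.142, 0.0, 3.141]
force: [-0.5, 0.2, 5.2]
width: 22.4
```

Emit:
apply_moves --increments '[{"tx": 0,"ty": 0,"tz": -0.0005,"rx": 0,"ry": 0,"rz": 0,"claw": 0.01},{"tx": 0,"ty": 0,"tz": -0.001,"rx": 0,"ry": 0,"rz": 0,"claw": 0.01},{"tx": 0,"ty": 0,"tz": -0.0015,"rx": 0,"ry": 0,"rz": 0,"claw": 0.01}]'

```text
clock: 15.6
eef_pos: [520.3, 6.4, 124.8]
tool_rot: [3.141, 0.0, 3.141]
force: [-4.2, -0.3, 11.6]
width: 22.8
```

Emit:
apply_moves --increments '[{"tx": 0,"ty": 0,"tz": -0.0003,"rx": 0,"ry": 0,"rz": 0,"claw": 0.01},{"tx": 0,"ty": 0,"tz": -0.0006,"rx": 0,"ry": 0,"rz": 0,"claw": 0.01}]'

```text
clock: 15.8
eef_pos: [520.4, 6.3, 124.7]
tool_rot: [3.141, 0.001, 3.141]
force: [-2.7, 1.1, 14.9]
width: 22.4
```

Emit:
apply_moves --increments '[{"tx": 0,"ty": 0,"tz": 0,"rx": 0,"ry": 0,"rz": 0,"claw": 0.03},{"tx": 0,"ty": 0,"tz": 0,"rx": 0,"ry": 0,"rz": 0,"claw": 0.05},{"tx": 0,"ty": 0,"tz": 0,"rx": 0,"ry": 0,"rz": 0,"claw": 0.05},{"tx": 0,"ty": 0,"tz": 0,"rx": 0,"ry": 0,"rz": 0,"claw": 0.05},{"tx": 0,"ty": 0,"tz": 0,"rx": 0,"ry": 0,"rz": 0,"claw": 0.05},{"tx": 0,"ty": 0,"tz": 0.02,"rx": 0,"ry": 0,"rz": 0,"claw": 0.05},{"tx": 0,"ty": 0,"tz": 0.05,"rx": 0,"ry": 0,"rz": 0,"claw": 0.05},{"tx": 0,"ty": 0,"tz": 0.085,"rx": 0,"ry": 0,"rz": 0,"claw": 0.05},{"tx": 0,"ty": 0,"tz": 0.085,"rx": 0,"ry": 0,"rz": 0,"claw": 0.0},{"tx": 0,"ty": 0,"tz": 0.085,"rx": 0,"ry": 0,"rz": 0,"claw": 0.0},{"tx": 0,"ty": 0,"tz": 0.085,"rx": 0,"ry": 0,"rz": 0,"claw": 0.0},{"tx": 0,"ty": 0,"tz": 0.085,"rx": 0,"ry": 0,"rz": 0,"claw": 0.0}]'

```text
clock: 17.0
eef_pos: [519.4, 6.4, 207.6]
tool_rot: [-3.141, -0.002, 3.141]
force: [-0.7, -0.1, -0.3]
width: -0.1
```

Run:
```python
from h import *
s=read_state();cw=calibration("wrist");im=get_image("wrist");sc=get_image("scene");sd=get_image("side");np.save("pics/s5.npy",sc);np.save("pics/d5.npy",sd);np.save("pics/w5.npy",im)
print(s["clock"],s["eef_pos"],s["force"],s["width"])
for n,i in(("scene",sc),("side",sd)):
    c=calibration(n)
    for k in("blue","red"):
        for b in blobs(i,k)[0]:
            if b[0][4]<400:print(n,k,b)
    print(n,[np.round(proj(c,(520.5,6.5,z)),1) for z in(156.6,144)],"pad",np.round(proj(c,(521,121.5,205)),1))
a=cv2.resize(im[:,:,::-1],(400,300));b=cv2.resize(sc[130:220,220:340,::-1],(400,300),interpolation=cv2.INTER_CUBIC)
cv2.imwrite("pics/w5.png",np.hstack([a,b]))
```

```text
17.0 [519.39280854   6.40576101 207.58995293] [-0.69333406 -0.12557571 -0.32820165] -0.10689582729338132
scene blue ([0, 0, 17, 19, 169], [5.1, 8.9])
scene blue ([102, 0, 34, 14, 334], [117.0, 4.8])
scene blue ([159, 114, 7, 9, 42], [161.8, 117.7])
scene blue ([115, 117, 7, 9, 27], [117.9, 121.3])
scene blue ([252, 184, 9, 12, 84], [256.2, 189.5])
scene blue ([402, 187, 13, 14, 129], [407.4, 193.6])
scene blue ([176, 238, 6, 7, 23], [178.3, 241.0])
scene red ([7, 18, 11, 4, 35], [11.9, 19.4])
scene red ([14, 22, 5, 4, 14], [16.0, 23.5])
scene red ([272, 155, 19, 11, 110], [281.1, 159.3])
scene red ([334, 155, 16, 10, 121], [341.7, 159.0])
scene red ([414, 175, 11, 13, 68], [419.0, 179.0])
scene red ([391, 201, 12, 11, 73], [396.7, 204.8])
scene red ([179, 243, 5, 5, 20], [181.1, 245.3])
scene [array([256.3, 186.8]), array([256.2, 190.1])] pad [278.5 158.5]
side blue ([391, 118, 7, 10, 14], [393.4, 122.3])
side blue ([494, 153, 18, 38, 349], [505.5, 173.7])
side blue ([122, 169, 10, 11, 80], [127.0, 173.7])
side blue ([307, 178, 27, 23, 262], [320.7, 189.1])
side blue ([251, 180, 8, 10, 59], [254.4, 183.8])
side red ([143, 158, 10, 11, 80], [147.2, 162.8])
side red ([314, 179, 4, 4, 13], [315.4, 180.4])
side red ([101, 181, 11, 11, 92], [105.8, 186.0])
side red ([216, 185, 21, 18, 158], [226.4, 193.4])
side red ([142, 232, 17, 15, 206], [150.0, 238.9])
side [array([254.8, 181.9]), array([254.7, 184.2])] pad [230.2 189.3]
```

View pics/w5.png

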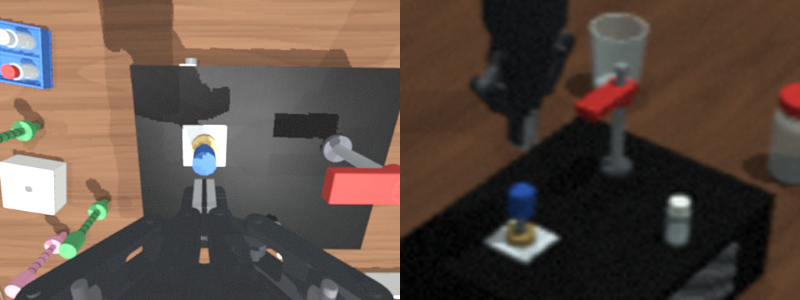

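Emit:
apply_moves --increments '[{"tx": 0.001,"ty": 0,"tz": -0.015,"rx": 0,"ry": 0,"rz": 0,"claw": 0.0},{"tx": 0.001,"ty": 0,"tz": -0.03,"rx": 0,"ry": 0,"rz": 0,"claw": 0.0},{"tx": 0.001,"ty": 0,"tz": -0.04,"rx": 0,"ry": 0,"rz": 0,"claw": 0.0},{"tx": 0.001,"ty": 0,"tz": -0.045,"rx": 0,"ry": 0,"rz": 0,"claw": 0.0},{"tx": 0.001,"ty": 0,"tz": -0.047,"rx": 0,"ry": 0,"rz": 0,"claw": 0.0},{"tx": 0.001,"ty": 0,"tz": -0.048,"rx": 0,"ry": 0,"rz": 0,"claw": 0.0},{"tx": 0.001,"ty": 0,"tz": -0.049,"rx": 0,"ry": 0,"rz": 0,"claw": 0.0},{"tx": 0.001,"ty": 0,"tz": -0.0495,"rx": 0,"ry": 0,"rz": 0,"claw": 0.0}]'

```text
clock: 17.95
eef_pos: [521.5, 6.4, 159.6]
tool_rot: [3.142, 0.001, 3.141]
force: [0.1, -0.5, 0.3]
width: 0.1
```

Emit:
apply_moves --increments '[{"tx": 0,"ty": 0,"tz": -0.0005,"rx": 0,"ry": 0,"rz": 0,"claw": 0.0},{"tx": 0,"ty": 0,"tz": -0.001,"rx": 0,"ry": 0,"rz": 0,"claw": 0.0},{"tx": 0,"ty": 0,"tz": -0.0015,"rx": 0,"ry": 0,"rz": 0,"claw": 0.0},{"tx": 0,"ty": 0,"tz": -0.002,"rx": 0,"ry": 0,"rz": 0,"claw": 0.0}]'

```text
clock: 18.35
eef_pos: [521.3, 6.4, 157.2]
tool_rot: [3.142, 0.0, 3.141]
force: [0.3, -0.7, 0.7]
width: 0.0
```

Emit:
apply_moves --increments '[{"tx": 0,"ty": 0,"tz": -0.0005,"rx": 0,"ry": 0,"rz": 0,"claw": 0.0},{"tx": 0,"ty": 0,"tz": -0.001,"rx": 0,"ry": 0,"rz": 0,"claw": 0.0},{"tx": 0,"ty": 0,"tz": -0.0015,"rx": 0,"ry": 0,"rz": 0,"claw": 0.0}]'

```text
clock: 18.65
eef_pos: [521.9, 6.3, 156.6]
tool_rot: [3.141, 0.002, 3.141]
force: [-2.1, -0.0, 12.3]
width: 0.4
```

Emit:
apply_moves --increments '[{"tx": 0,"ty": 0,"tz": -0.0003,"rx": 0,"ry": 0,"rz": 0,"claw": 0.0},{"tx": 0,"ty": 0,"tz": -0.0003,"rx": 0,"ry": 0,"rz": 0,"claw": 0.0}]'

```text
clock: 18.85
eef_pos: [522.0, 6.3, 156.6]
tool_rot: [3.141, 0.002, 3.141]
force: [-1.5, 0.2, 11.4]
width: -0.1
```

Emit:
apply_moves --increments '[{"tx": 0,"ty": 0,"tz": 0.03,"rx": 0,"ry": 0,"rz": 0,"claw": 0.0},{"tx": 0,"ty": 0,"tz": 0.065,"rx": 0,"ry": 0,"rz": 0,"claw": 0.0},{"tx": 0,"ty": 0,"tz": 0.1,"rx": 0,"ry": 0,"rz": 0,"claw": 0.0},{"tx": 0,"ty": 0.03,"tz": 0.1,"rx": 0,"ry": 0,"rz": 0,"claw": 0.0},{"tx": 0,"ty": 0.065,"tz": 0.1,"rx": 0,"ry": 0,"rz": 0,"claw": 0.0},{"tx": -0.001,"ty": 0.1,"tz": 0.1,"rx": 0,"ry": 0,"rz": 0,"claw": 0.0},{"tx": -0.001,"ty": 0.115,"tz": 0.1,"rx": 0,"ry": 0,"rz": 0,"claw": 0.0},{"tx": -0.001,"ty": 0.115,"tz": 0.09,"rx": 0,"ry": 0,"rz": 0,"claw": 0.0},{"tx": -0.001,"ty": 0.115,"tz": 0.08,"rx": 0,"ry": 0,"rz": 0,"claw": 0.0},{"tx": -0.001,"ty": 0.115,"tz": 0.07,"rx": 0,"ry": 0,"rz": 0,"claw": 0.0},{"tx": -0.001,"ty": 0.115,"tz": 0.07,"rx": 0,"ry": 0,"rz": 0,"claw": 0.0}]'

```text
clock: 19.95
eef_pos: [519.1, 119.2, 223.5]
tool_rot: [-3.14, -0.004, 3.138]
force: [-1.1, -0.3, 0.2]
width: -0.1
```

Run:
```python
from h import *
s=read_state();im=get_image("wrist");sc=get_image("scene")
print(s["clock"],s["eef_pos"],s["force"],s["tool_rot"])
a=cv2.resize(im[120:330,120:400,::-1],(400,300));b=cv2.resize(sc[110:200,230:350,::-1],(400,300),interpolation=cv2.INTER_CUBIC)
cv2.imwrite("pics/w6.png",np.hstack([a,b]))
```

```text
19.95 [519.07538835 119.19487153 223.50348836] [-1.08721451 -0.29187079  0.24082086] [-3.139731   -0.00366009  3.13831501]
```

View pics/w6.png

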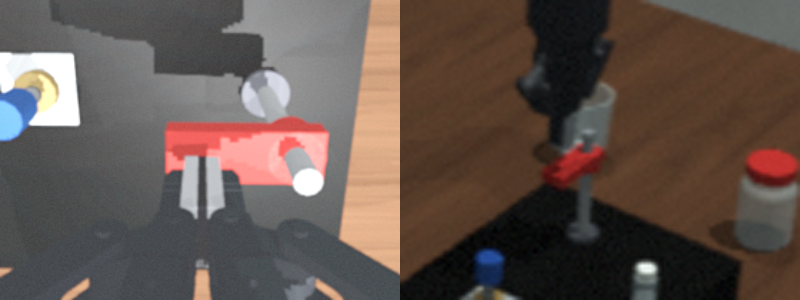

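Emit:
apply_moves --increments '[{"tx": 0,"ty": 0,"tz": -0.005,"rx": 0,"ry": 0,"rz": 0,"claw": 0.0},{"tx": 0,"ty": 0,"tz": -0.01,"rx": 0,"ry": 0,"rz": 0,"claw": 0.0},{"tx": 0,"ty": 0,"tz": -0.015,"rx": 0,"ry": 0,"rz": 0,"claw": 0.0},{"tx": 0,"ty": 0,"tz": -0.02,"rx": 0,"ry": 0,"rz": 0,"claw": 0.0},{"tx": 0,"ty": 0,"tz": -0.024,"rx": 0,"ry": 0,"rz": 0,"claw": 0.0},{"tx": 0,"ty": 0,"tz": -0.028,"rx": 0,"ry": 0,"rz": 0,"claw": 0.0},{"tx": 0,"ty": 0,"tz": -0.032,"rx": 0,"ry": 0,"rz": 0,"claw": 0.0},{"tx": 0,"ty": 0,"tz": -0.036,"rx": 0,"ry": 0,"rz": 0,"claw": 0.0}]'

```text
clock: 20.85
eef_pos: [520.1, 121.4, 189.7]
tool_rot: [3.141, -0.0, 3.141]
force: [-2.5, 0.2, 6.0]
width: -0.2
```

Emit:
apply_moves --increments '[{"tx": 0,"ty": 0,"tz": -0.004,"rx": 0,"ry": 0,"rz": 0,"claw": 0.0},{"tx": 0,"ty": 0,"tz": -0.008,"rx": 0,"ry": 0,"rz": 0,"claw": 0.0},{"tx": 0,"ty": 0,"tz": -0.012,"rx": 0,"ry": 0,"rz": 0,"claw": 0.0},{"tx": 0,"ty": 0,"tz": -0.016,"rx": 0,"ry": 0,"rz": 0,"claw": 0.0},{"tx": 0,"ty": 0,"tz": -0.02,"rx": 0,"ry": 0,"rz": 0,"claw": 0.0},{"tx": 0,"ty": 0,"tz": -0.023,"rx": 0,"ry": 0,"rz": 0,"claw": 0.0},{"tx": 0,"ty": 0,"tz": -0.026,"rx": 0,"ry": 0,"rz": 0,"claw": 0.0},{"tx": 0,"ty": 0,"tz": -0.028,"rx": 0,"ry": 0,"rz": 0,"claw": 0.0},{"tx": 0,"ty": 0,"tz": -0.029,"rx": 0,"ry": 0,"rz": 0,"claw": 0.0},{"tx": 0,"ty": 0,"tz": -0.03,"rx": 0,"ry": 0,"rz": 0,"claw": 0.0},{"tx": 0,"ty": 0,"tz": -0.03,"rx": 0,"ry": 0,"rz": 0,"claw": 0.0}]'

```text
clock: 21.95
eef_pos: [521.2, 121.5, 160.6]
tool_rot: [3.141, 0.002, 3.14]
force: [-1.9, -0.4, 9.7]
width: 0.0
```

Emit:
apply_moves --increments '[{"tx": 0,"ty": 0,"tz": -0.001,"rx": 0,"ry": 0,"rz": 0,"claw": 0.0},{"tx": 0,"ty": 0,"tz": -0.002,"rx": 0,"ry": 0,"rz": 0,"claw": 0.0},{"tx": 0,"ty": 0,"tz": -0.003,"rx": 0,"ry": 0,"rz": 0,"claw": 0.0},{"tx": 0,"ty": 0,"tz": -0.003,"rx": 0,"ry": 0,"rz": 0,"claw": 0.0},{"tx": 0,"ty": 0,"tz": -0.003,"rx": 0,"ry": 0,"rz": 0,"claw": 0.0}]'

```text
clock: 22.45
eef_pos: [522.0, 121.7, 159.4]
tool_rot: [3.139, 0.004, 3.14]
force: [-3.6, -0.7, 23.0]
width: 0.1
```

Emit:
apply_moves --increments '[{"tx": 0,"ty": 0,"tz": 0.01,"rx": 0,"ry": 0,"rz": 0,"claw": 0.0},{"tx": 0,"ty": 0,"tz": 0.035,"rx": 0,"ry": 0,"rz": 0,"claw": 0.0},{"tx": 0,"ty": 0,"tz": 0.06,"rx": 0,"ry": 0,"rz": 0,"claw": 0.0},{"tx": 0,"ty": -0.01,"tz": 0.08,"rx": 0,"ry": 0,"rz": 0,"claw": 0.0},{"tx": 0,"ty": -0.01,"tz": 0.08,"rx": 0,"ry": 0,"rz": 0,"claw": 0.0},{"tx": 0,"ty": -0.01,"tz": 0.08,"rx": 0,"ry": 0,"rz": 0,"claw": 0.0}]'

```text
clock: 23.05
eef_pos: [520.1, 111.4, 236.3]
tool_rot: [3.141, 0.0, 3.141]
force: [0.1, -0.4, 0.0]
width: 0.2
```

Run:
```python
from h import *
s=read_state();im=get_image("wrist");sc=get_image("scene")
print(s["clock"],s["eef_pos"],s["qpos"].round(3),s["force"])
a=cv2.resize(im[:,:,::-1],(400,300));b=cv2.resize(sc[80:200,210:370,::-1],(400,300),interpolation=cv2.INTER_CUBIC)
cv2.imwrite("pics/w7.png",np.hstack([a,b]))
```

```text
23.05 [520.10862639 111.44367089 236.28703843] [-0.497  0.472  0.342  1.848 -0.204  0.856  1.514] [ 0.06517463 -0.41456594  0.03878393]
```

View pics/w7.png

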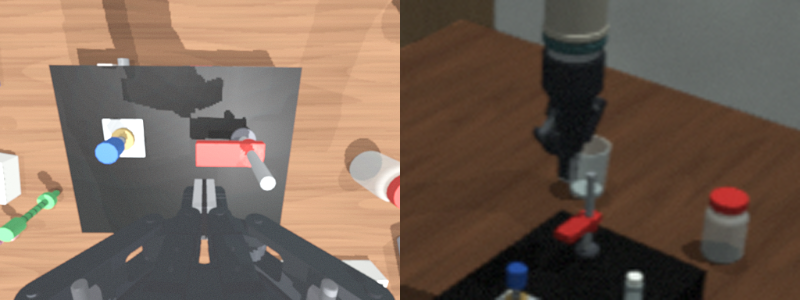

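Emit:
apply_moves --increments '[{"tx": 0,"ty": 0,"tz": 0,"rx": 0,"ry": 0,"rz": 1.5,"claw": 0.0},{"tx": 0,"ty": 0,"tz": 0,"rx": 0,"ry": 0,"rz": 3,"claw": 0.0},{"tx": 0,"ty": 0,"tz": 0,"rx": 0,"ry": 0,"rz": 4.5,"claw": 0.0},{"tx": 0,"ty": 0,"tz": 0,"rx": 0,"ry": 0,"rz": 6,"claw": 0.0},{"tx": 0,"ty": 0,"tz": 0,"rx": 0,"ry": 0,"rz": 7.5,"claw": 0.0},{"tx": 0,"ty": 0,"tz": 0,"rx": 0,"ry": 0,"rz": 9,"claw": 0.0},{"tx": 0,"ty": 0,"tz": 0,"rx": 0,"ry": 0,"rz": 10.5,"claw": 0.0},{"tx": 0,"ty": 0.003,"tz": 0,"rx": 0,"ry": 0,"rz": 12,"claw": 0.0},{"tx": 0,"ty": 0.0065,"tz": 0,"rx": 0,"ry": 0,"rz": 13.5,"claw": 0.0},{"tx": 0,"ty": 0.0065,"tz": 0,"rx": 0,"ry": 0,"rz": 14,"claw": 0.0},{"tx": 0,"ty": 0.0065,"tz": 0,"rx": 0,"ry": 0,"rz": 14,"claw": 0.0},{"tx": 0,"ty": 0.0065,"tz": 0,"rx": 0,"ry": 0,"rz": 14,"claw": 0.0}]'

```text
clock: 24.35
eef_pos: [519.8, 117.9, 235.6]
tool_rot: [3.14, -0.001, -1.921]
force: [0.6, 0.9, 0.1]
width: -0.2
```

Emit:
apply_moves --increments '[{"tx": 0,"ty": 0,"tz": -0.015,"rx": 0,"ry": 0,"rz": 0,"claw": 0.0},{"tx": 0,"ty": 0,"tz": -0.03,"rx": 0,"ry": 0,"rz": 0,"claw": 0.0},{"tx": 0,"ty": 0,"tz": -0.045,"rx": 0,"ry": 0,"rz": 0,"claw": 0.0},{"tx": 0,"ty": 0,"tz": -0.055,"rx": 0,"ry": 0,"rz": 0,"claw": 0.0},{"tx": 0,"ty": 0,"tz": -0.065,"rx": 0,"ry": 0,"rz": 0,"claw": 0.0},{"tx": 0,"ty": 0,"tz": -0.07,"rx": 0,"ry": 0,"rz": 0,"claw": 0.0},{"tx": 0,"ty": 0,"tz": -0.073,"rx": 0,"ry": 0,"rz": 0,"claw": 0.0},{"tx": 0,"ty": 0,"tz": -0.075,"rx": 0,"ry": 0,"rz": 0,"claw": 0.0},{"tx": 0,"ty": 0,"tz": -0.075,"rx": 0,"ry": 0,"rz": 0,"claw": 0.0}]'

```text
clock: 25.25
eef_pos: [520.3, 117.9, 161.5]
tool_rot: [-3.141, 0.0, -1.92]
force: [-0.6, 0.4, -0.4]
width: 0.2
```

Emit:
apply_moves --increments '[{"tx": 0,"ty": 0,"tz": -0.001,"rx": 0,"ry": 0,"rz": 0,"claw": 0.0},{"tx": 0,"ty": 0,"tz": -0.002,"rx": 0,"ry": 0,"rz": 0,"claw": 0.0},{"tx": 0,"ty": 0,"tz": -0.003,"rx": 0,"ry": 0,"rz": 0,"claw": 0.0},{"tx": 0,"ty": 0,"tz": -0.0035,"rx": 0,"ry": 0,"rz": 0,"claw": 0.0},{"tx": 0,"ty": 0,"tz": -0.0035,"rx": 0,"ry": 0,"rz": 0,"claw": 0.0}]'

```text
clock: 25.75
eef_pos: [520.5, 117.9, 158.4]
tool_rot: [-3.141, 0.0, -1.92]
force: [-0.1, 0.3, 4.3]
width: -0.2
```

Emit:
apply_moves --increments '[{"tx": 0,"ty": 0,"tz": -0.0005,"rx": 0,"ry": 0,"rz": 0,"claw": 0.0},{"tx": 0,"ty": 0,"tz": -0.001,"rx": 0,"ry": 0,"rz": 0,"claw": 0.0},{"tx": 0,"ty": 0,"tz": -0.0012,"rx": 0,"ry": 0,"rz": 0,"claw": 0.0},{"tx": 0,"ty": 0,"tz": -0.0012,"rx": 0,"ry": 0,"rz": 0,"claw": 0.0},{"tx": 0,"ty": 0,"tz": -0.0012,"rx": 0,"ry": 0,"rz": 0,"claw": 0.0}]'

```text
clock: 26.25
eef_pos: [520.5, 117.9, 157.2]
tool_rot: [-3.141, 0.0, -1.92]
force: [-1.0, -1.0, 5.6]
width: 0.2
```

Emit:
apply_moves --increments '[{"tx": 0,"ty": 0,"tz": -0.0003,"rx": 0,"ry": 0,"rz": 0,"claw": 0.0},{"tx": 0,"ty": 0,"tz": -0.0006,"rx": 0,"ry": 0,"rz": 0,"claw": 0.0},{"tx": 0,"ty": 0,"tz": -0.0006,"rx": 0,"ry": 0,"rz": 0,"claw": 0.0},{"tx": 0,"ty": 0,"tz": -0.0006,"rx": 0,"ry": 0,"rz": 0,"claw": 0.0}]'

```text
clock: 26.65
eef_pos: [520.5, 117.9, 156.6]
tool_rot: [-3.141, 0.0, -1.92]
force: [-0.6, -0.8, 5.0]
width: 0.1
```

Level with the knob's measured height. Retreat straight up and check.

Emit:
apply_moves --increments '[{"tx": 0,"ty": 0,"tz": 0.005,"rx": 0,"ry": 0,"rz": 0,"claw": 0.0},{"tx": 0,"ty": 0,"tz": 0.025,"rx": 0,"ry": 0,"rz": 0,"claw": 0.0},{"tx": 0,"ty": 0,"tz": 0.06,"rx": 0,"ry": 0,"rz": 0,"claw": 0.0},{"tx": 0,"ty": 0,"tz": 0.1,"rx": 0,"ry": 0,"rz": 0,"claw": 0.0},{"tx": 0,"ty": 0,"tz": 0.15,"rx": 0,"ry": 0,"rz": 0,"claw": 0.0},{"tx": 0,"ty": 0,"tz": 0.2,"rx": 0,"ry": 0,"rz": 0,"claw": 0.0},{"tx": 0,"ty": 0,"tz": 0.2,"rx": 0,"ry": 0,"rz": 0,"claw": 0.0},{"tx": 0,"ty": 0,"tz": 0.2,"rx": 0,"ry": 0,"rz": 0,"claw": 0.0}]'

```text
clock: 27.45
eef_pos: [520.6, 117.9, 357.4]
tool_rot: [-3.139, 0.002, -1.92]
force: [-0.4, 0.6, -0.9]
width: 0.1
```

Run:
```python
from h import *
s=read_state();sc=get_image("scene");sd=get_image("side");cs=calibration("scene")
print(s["clock"],s["eef_pos"],s["force"])
for k in("blue","red"):
    for b in blobs(sc,k)[0]:
        if 240<b[1][0]<300 and 120<b[1][1]<220: print(k,b)
# predicted rows of marker bar / knob if tops at 156.6
B=np.array([proj(cs,(521+x,6.5+y,z)) for x in(-13,13) for y in(90,162) for z in(144.6,156.6)]);print("bar bbox pred",B.min(0),B.max(0))
print("knob top/centre pred",proj(cs,(521,6.5,156.6)),proj(cs,(521,6.5,144)))
a=cv2.resize(sc[120:300,150:390,::-1],(480,360),interpolation=cv2.INTER_CUBIC);b=cv2.resize(sc[140:220,230:310,::-1],(320,360),interpolation=cv2.INTER_CUBIC)
cv2.imwrite("pics/w8.png",np.hstack([a,b]))
```

```text
27.45 [520.58630508 117.92659803 357.42995684] [-0.3696504   0.58461032 -0.89534785]
blue ([252, 184, 10, 12, 88], [256.4, 189.5])
red ([272, 165, 19, 12, 115], [280.8, 170.3])
bar bbox pred [270.04113744 163.8291267 ] [289.24828164 178.89641678]
knob top/centre pred (np.float64(256.41506047061534), np.float64(186.88057864887375)) (np.float64(256.3567061741058), np.float64(190.17233887008152))
```

View pics/w8.png

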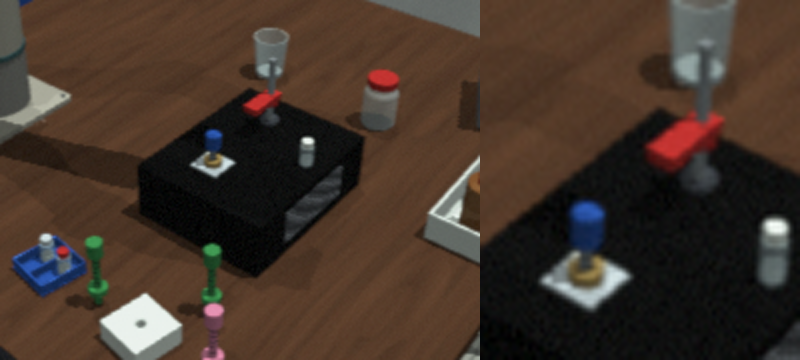

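```bash
python3 -c "
from cell import *
print(finish_job())"
```

```text
the job is handed in; nothing more can be done
None
```

The job is done and handed in at about 27.5 s. The rod stands on the well's floor, let go, with its collar on the rim, and the red marker is level with the top of the blue knob.

- **Rod:** The collar's drag was a steady 5 N or so on the way down. At about 63.4 mm the resistance rose sharply and the rod stopped; it read 15 N at most.
- **Knob height:** After letting go I touched the knob's top with shut fingers. It held firm at 156.6 mm under about 12 N. That matches the height worked out from the grasp.
- **Marker:** I pushed it down until the fingertips read 156.6 mm, then lifted the arm straight up and clear.
- **One disagreement:** On the first push the force rose to about 23 N near 159 mm. I took this to be the gripper's linkage meeting the top of the post, though I did not confirm it. I backed off, turned the gripper 70° and finished at about 5 N.
- **Last pictures:** The knob and marker appear where expected, within about 2 mm, which is as close as the camera can tell. The post, vials, look-alikes and stand looked in place, but the spatula was outside the last view and I did not check it again.

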